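# Square up a row of block batteries and hold the tester on the middle one

## Task

The three nine-volt block batteries stand raggedly on the board: slide the two outer ones up to the middle one, in the order they stand and all still upright, so that they form one straight, closed-up row, broad faces together and narrow ends level, and steady one another for testing. Then draw the battery tester out of the wooden rack and set it upright on the middle battery, in line with its terminals (either way round), so that both spring pins press lightly on the two terminals, about half-way in. Finish while you are still holding the tester there for the reading, and leave the beaker, dropper bottle and magnifying glass alone.

Things in the scene. Friction and masses are not known exactly. Their poses are not given: they have to be found in the camera images.
- bat_a_center (a point): Outer battery on the middle one's -x side. Same size, point and axes as the middle one. Starts 30 to 38 mm from it centre to centre, up to 10 mm out of line, up to 0.25 rad askew. Slides well when gripped across its 26.5 mm width (fingers on the narrow ends); pushed on a broad face higher than about 8 mm above its foot it tips over.
- bat_b_center (a point): Middle battery, the one to test: grey metal block standing upright, terminals up, 17.5 (x) x 26.5 (y) x 48.5 mm tall with terminals (case 45.5), 46 g. Point: its centre, 24.25 mm above its foot. x = across its broad faces (direction of the row), y = along its width and the line of its terminals, z = up.
- bat_c_center (a point): Outer battery on the middle one's +x side. Same size, point, axes, start spread and behaviour as the outer one on the -x side.
- bat_b_terms (a point): Point midway between the middle battery's two terminals, level with their tops (24.25 mm above its centre); same axes. The steel terminals are 3 mm high, 6.35 mm to either side along y: a round stud 5.8 mm across at +y, a socket 8.6 mm across at -y.
- board: MDF board lying on the bench, 200 (x) x 170 (y) x 6 mm thick, fixed; the batteries stand on it, feet 6 mm above the bench. Origin: centre of its underside.
- rack: Plywood rack, fixed, 74 (x) x 156 (y) mm, top plate 60 mm above the bench, with a rectangular cut-out in the middle of the top plate, in which the tester hangs by its shoulders, and an empty 17 mm tube hole 50 mm to either side. Origin: centre of its underside. The tester is drawn straight up: at least 32 mm until it is clear.
- tester_center (a point): Battery tester, about 105 g, upright in the rack: white case 24 (x) x 36 (y) x 64 mm tall, all above the rack's plate, display on its -x face; below it a black nose 15 x 24 x 22 mm and two spring pins. Point: centre of the white case, 92 mm above the bench while racked. y = along the 36 mm width and the line of the pins, z = up. Grip its 36 mm sides or 24 mm faces. Works either way round.
- tester_tips (a point): Point of the tester midway between its two pin tips when sprung fully out, 62 mm below the centre of the white case; same axes. The brass pins have flat heads 8 mm across, 6.35 mm to either side along y, and stand 8 mm below the nose.
- pin_a (a joint): How far the tester's pin at +y is pressed in, m: 0 = sprung out, 0.006 = fully in. Spring: 0.5 N to start, then 0.6 N per mm (2.3 N per pin at half-way, 3 mm).
- pin_b (a joint): The same for the pin at -y.
- beaker: Bystander: open translucent beaker, 54 mm across, 65 mm tall. Origin: centre of its foot.
- dropper: Bystander: small dropper bottle, 28 mm across, 82 mm tall. Origin: centre of its foot.
- magnifier: Bystander: magnifying glass lying flat, ring 60 mm across, 9 mm thick, with a 70 mm handle to its -y. Origin: under the centre of the ring.
Things that resemble listed ones, but are neither listed nor needed, are in the scene too. What is shaped like the part that bears bat_a_center but green or yellow is not meant.

How it is judged:
On the way, in this order (a step that is already met when the one before it is completed fails the run):
1. the three batteries stand upright in a straight, closed-up row, the tester not yet on them (x of bat_a_center in the frame of bat_b_center between -0.0205 and -0.0163 m and y of bat_a_center in the frame of bat_b_center between -0.004 and 0.004 m and angle between the x axis of each of bat_a_center, bat_c_center and the x axis of bat_b_center, either way round below 0.1 rad and x of bat_c_center in the frame of bat_b_center between 0.0163 and 0.0205 m and y of bat_c_center in the frame of bat_b_center between -0.004 and 0.004 m and angle between each of bat_a_center, bat_b_center, bat_c_center's own z axis and vertical below 0.06 rad and contact force between tester and bat_b below 0.1 N), for 0.2 s.
2. the tester is drawn up clear of the rack (z of tester_tips in the frame of rack above 0.061 m and contact force between tester and the fingers above 0.5 N and contact force between tester and rack below 0.05 N), for 0.1 s.
At the end, for the whole second after the job is handed in: Batteries upright in their first order: pitch 16.3-20.5 mm, level within 4 mm, parallel within 0.1 rad. Gripper alone holds the tester upright (0.1 rad) on the middle one, in line (0.2 rad), centred within 5.5 mm, pins in 1-5.5 mm, 1-9 N on the battery, arm not touching that battery, at rest (x of bat_a_center in the frame of bat_b_center between -0.0205 and -0.0163 m and y of bat_a_center in the frame of bat_b_center between -0.004 and 0.004 m and angle between the x axis of each of bat_a_center, bat_c_center and the x axis of bat_b_center, either way round below 0.1 rad and x of bat_c_center in the frame of bat_b_center between 0.0163 and 0.0205 m and y of bat_c_center in the frame of bat_b_center between -0.004 and 0.004 m and angle between each of bat_a_center, bat_b_center, bat_c_center's own z axis and vertical below 0.06 rad and horizontal distance between tester_tips and bat_b_terms below 0.0055 m and angle between the y axis of tester_tips and the y axis of bat_b_terms, either way round below 0.2 rad and angle between tester_tips's own z axis and vertical below 0.1 rad and value of joint pin_a between 0.001 and 0.0055 m and value of joint pin_b between 0.001 and 0.0055 m and contact force between tester and bat_b between 1 and 9 N and contact force between tester and the fingers above 1 N and contact force between tester and rack below 0.05 N and contact force between the arm and bat_b below 0.3 N and linear speed of each of tester, bat_b below 0.01 m/s); the arm keeps its last pose, push and grip.
It fails at once if a battery is knocked over (angle between any of bat_a_center, bat_b_center, bat_c_center's own z axis and vertical above 0.5 rad).
It fails at once if the tester is pressed hard on a battery (over 18 N) (contact force between tester and bat_a above 18 N or contact force between tester and bat_b above 18 N or contact force between tester and bat_c above 18 N).
It fails at once if the beaker, dropper bottle or magnifying glass is disturbed (over 15 mm) (distance of any of beaker, dropper, magnifier from where it was at the start of the episode above 0.015 m).
It also fails if it takes over 66 s, if anything falls off the work surface, if the arm or the gripper's body presses on something with over 40 N, if the wrist force passes 120 N, or if a joint passes its speed limit or range.

## Robot

A 6-joint arm with a two-finger parallel gripper is mounted at the origin on the work surface. World frame = base frame: x ahead of the robot, y to its left, z up, the work surface at z = 0. Lengths are in m, angles in rad, forces in N, time in s.
With the tool pointing down it reaches from about 0.35 to 0.925 m from the base axis. Payload 6.4 kg.
Tool frame: the origin (TCP) lies at the very end of the fingers, on their centre line; the grasp point (between the pads) lies 19 mm behind it; z points along the fingers, x is the direction in which the jaws open and shut, and the axes are right-handed (so a half turn about z gives the same grasp; the last joint's range is limited). The gripper opens to 94 mm and grips with 3 to 60 N. Pads are 16 mm wide; open, the fingers measure 119 mm over their backs; the gripper's body (75 mm by 177 mm) begins 78 mm behind the grasp point.
Start: joints at [-1.52, 0.245, 1.558, -0, 1.339, -0.174], TCP at [0.145, -0.634, 0.18] pointing down, gripper open.
Joint ranges: [-3.13, 3.13], [-1.02, 2.26], [0.13, 2.54], [-0.95, 4.09], [0.21, 2.88], [-2.74, 2.74]. Speed limits (rad/s): [2.57, 2.57, 3.14, 3.14, 3.14, 3.14].

## Interface

Orientations are given as a unit quaternion [w, x, y, z].
In Python, from workcell import arm gives the robot as it stands.
- The arm moves only by the shell command python3 -m inch 'ROWS' [OPENING] [FORCE]. ROWS is text: rows parted by semicolons, each of 4 numbers parted by spaces: the shift along the world's x, y, z in m, then the turn about the world's z in rad. In form: x y z roll; .... A call has 1 to 10 rows; each row shifts and turns the commanded pose from where the row before left it; what a row does not reach is not made up. A row lasts 1/10 s, in which the tool goes at most 50 mm and 8.59 degrees, less where a joint would pass 70% of its speed; a pose out of reach is approached as far as the arm can. A call with a gripper value outside its range is refused whole. OPENING is the opening in per cent of the stroke, from 0 (shut) to 100 (fully open), set as the call begins (- or left out, the last holds). The fingers move at their own pace and stop on an object; FORCE is the grip in N (left out, the last holds). Time passes only in rows, so rows that do not move let the fingers close. It gives the time, the measured TCP pose, the force and the opening at its end, in the units of the state.
- arm.get_state(): the state, without advancing time (a new reading comes with each control period).
- arm.camera(name): name is "scene" or "top" or "wrist"; returns a dict with "frame" (420x560x3 uint8, red, green, blue), "K" (3x3 intrinsics, pixels), "k1" (the pictures are not rectified: a ray, as slopes to the right and down, at radius r is drawn at 1 + k1 r^2 times it, then the intrinsics apply), "R" (3x3) and "t" (3): a world point X has camera coordinates R X + t. Camera axes: x right, y down, z forward; pixel columns grow to the right and rows downward; lengths in m; the calibration is good to about 2 mm. A picture is of the moment at which its call begins. There is no depth.
- arm.hand_in(): hands the job in, once; it reports no verdict.
The state is a dict: "clock": time; "q": joint angles; "joint_velocities": joint speeds; "joint_efforts": joint torques, N m; "ee_pos": TCP position; "tcp_rot": TCP orientation; "contact_force": force on the tool from outside, world axes, zero at the start; "moment": the same for the moment, N m; "finger_gap": finger opening in m.
Only numpy, scipy, OpenCV 4.12 (cv2) and the standard library are available. Lean on these libraries where they do the work, as an engineer would, in place of code of your own. Each camera call takes 0.05 s, during which the arm holds its last target.

## Working session

There is one attempt and no reset: what is moved stays moved. The work goes in short steps, Python scripts to look and compute and a shell command to move; the robot and the scene stay as the last step left them, time stands still between calls to the robot, and variables do not carry over. Pictures are saved under pics/ and viewed, and the job is handed in when it is done.

```bash
ls; mkdir -p pics
python3 - <<'E'
from workcell import arm
import cv2
s=arm.get_state(); print(s['clock'],s['ee_pos'],s['tcp_rot'],s['finger_gap'],s['contact_force'])
for n in ['scene','top','wrist']:
    c=arm.camera(n); cv2.imwrite(f'pics/{n}0.png',c['frame'][:,:,::-1]); print(n,c['K'].tolist() if hasattr(c['K'],'tolist') else c['K'],c['k1'],c['R'],c['t'])
E
```

```text
pics
0.0 [ 0.14488524 -0.63299144  0.17864387] [-7.26062202e-04  7.81967509e-01 -6.23318449e-01 -6.30765189e-04] 0.09372383176019285 [-0.04223955  0.2877208   0.250164  ]
scene [[542.3947984528875, 0.0, 271.6492376441882], [0.0, 542.3947984528875, 215.55649080194766], [0.0, 0.0, 1.0]] 0.046932851610852706 [[ 0.70284617  0.7112891   0.00866446]
 [ 0.59698099 -0.58318398 -0.55091755]
 [-0.38680868  0.39238281 -0.8345147 ]] [-0.37576445 -0.3425093   1.32415485]
top [[465.88966216452144, 0.0, 272.0202978411539], [0.0, 465.88966216452144, 214.31257199853957], [0.0, 0.0, 1.0]] -0.10951873321849928 [[ 1.50346626e-02 -9.99886764e-01 -6.46521363e-04]
 [-9.89740867e-01 -1.47902199e-02 -1.42106530e-01]
 [ 1.42080876e-01  2.77641235e-03 -9.89851159e-01]] [-0.02095964  0.61057591  0.97140349]
wrist [[294.6283941818313, 0.0, 284.7536360191287], [0.0, 294.6283941818313, 208.51291898003143], [0.0, 0.0, 1.0]] -0.012941963023775517 [[ 0.22254657 -0.97492124 -0.00126852]
 [-0.94602711 -0.21626493  0.24137559]
 [-0.23559653 -0.05251725 -0.97043094]] [-0.6491715  -0.02435467  0.38988282]
```

View pics/scene0.png

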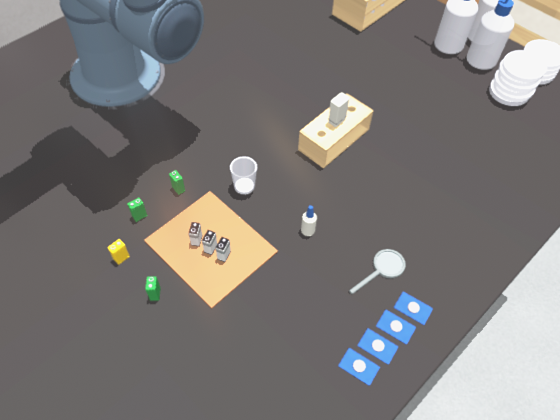

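View pics/top0.png

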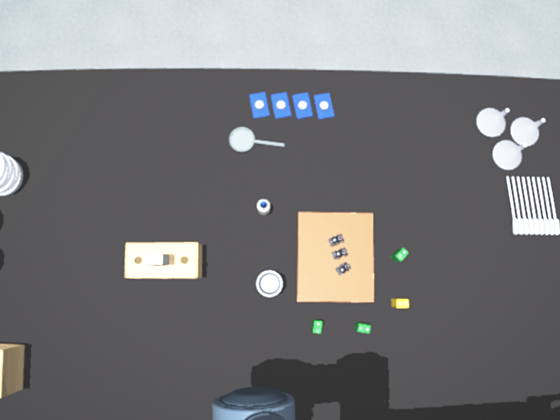

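View pics/wrist0.png

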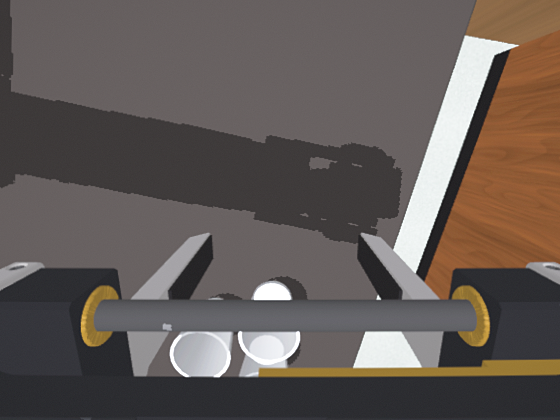

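```bash
cat > h.py <<'E'
from workcell import arm
import numpy as np, cv2
def cam(n,save=None):
    c=arm.camera(n); c={k:(np.array(v) if k!='k1' else v) for k,v in c.items()}
    if save: cv2.imwrite(f'pics/{save}.png',c['frame'][:,:,::-1])
    return c
def D(c): return np.array([c['k1'],0,0,0,0],float)
def plane(c,uv,z):
    uv=np.array(uv,float).reshape(-1,1,2)
    s=cv2.undistortPoints(uv,c['K'],D(c)).reshape(-1,2)
    d=np.c_[s,np.ones(len(s))]@c['R']; C=-c['R'].T@c['t']
    return C+d*((z-C[2])/d[:,2:3])
def proj(c,X):
    X=np.array(X,float).reshape(-1,3)
    return cv2.projectPoints(X,cv2.Rodrigues(c['R'])[0],c['t'],c['K'],D(c))[0].reshape(-1,2)
def crop(c,u0,v0,u1,v1,k,name):
    im=c['frame'][v0:v1,u0:u1,::-1]
    cv2.imwrite(f'pics/{name}.png',cv2.resize(im,None,fx=k,fy=k,interpolation=cv2.INTER_CUBIC))
E
python3 - <<'E'
from h import *
np.set_printoptions(precision=4,suppress=True)
t=cam('top'); s=cam('scene')
print(-t['R'].T@t['t'],-s['R'].T@s['t'])
crop(t,310,220,370,290,8,'t1'); crop(s,175,205,245,275,8,'s1')
crop(t,115,230,215,290,7,'t2'); crop(s,290,80,380,170,6,'s2')
print(plane(t,[(298,212),(374,212),(374,303),(298,303)],.006))
print(plane(s,[(147,242),(210,195),(275,249),(211,299)],.006))
print(plane(t,[(336,240),(340,254),(343,269)],.0545))
print(plane(t,[(125,243),(199,242),(200,278),(125,279)],.06))
E
```

```text
[ 0.4666 -0.0146  1.0483] [ 0.9808 -0.452   0.9196]
[[ 0.6224 -0.0704  0.006 ]
 [ 0.625  -0.2434  0.006 ]
 [ 0.4207 -0.2411  0.006 ]
 [ 0.4192 -0.0721  0.006 ]]
[[ 0.4317 -0.2394  0.006 ]
 [ 0.4321 -0.0778  0.006 ]
 [ 0.6171 -0.0725  0.006 ]
 [ 0.6098 -0.2302  0.006 ]]
[[ 0.5557 -0.1498  0.0545]
 [ 0.5258 -0.1583  0.0545]
 [ 0.494  -0.1646  0.0545]]
[[0.5415 0.3032 0.06  ]
 [0.5465 0.1429 0.06  ]
 [0.4703 0.1382 0.06  ]
 [0.4646 0.2991 0.06  ]]
```

View pics/t1.png

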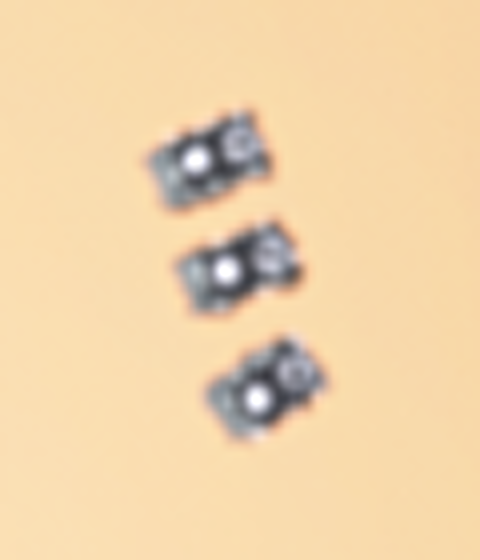

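View pics/s1.png

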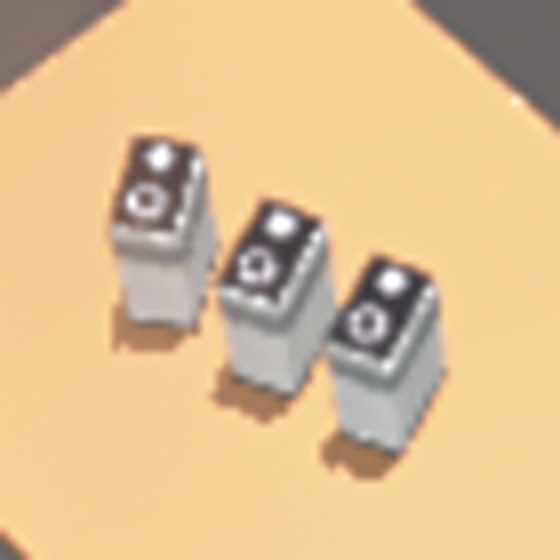

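View pics/t2.png

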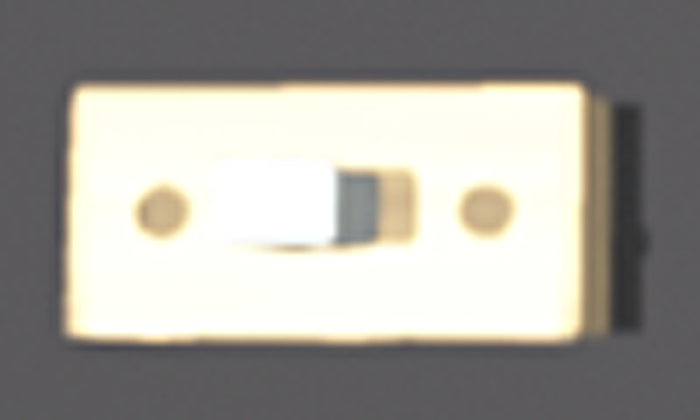

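View pics/s2.png

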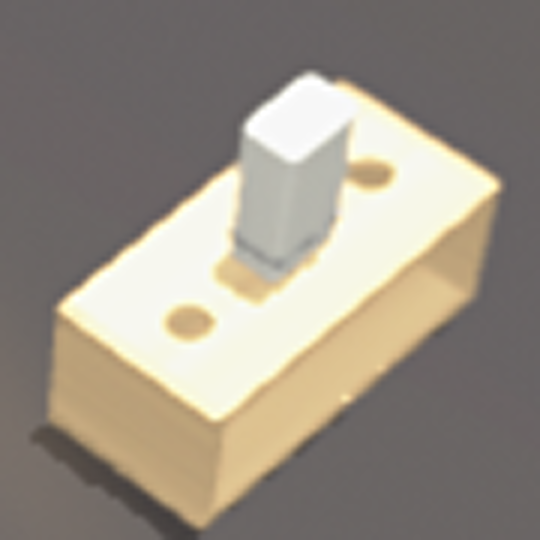

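Run:
```python
from h import *
np.set_printoptions(precision=4,suppress=True)
t=cam('top'); s=cam('scene')
T={'a':[(257,398),(297,372)],'b':[(227,270),(272,255)],'c':[(197,158),(241,142)]}
S={'a':[(160,156),(148,201)],'b':[(282,222),(257,266)],'c':[(393,279),(367,323)]}
for k in 'abc':
    for c,P,o in ((t,T,(310,220)),(s,S,(175,205))):
        uv=(np.array(P[k])+.5)/8-.5+np.array(o)
        X=plane(c,uv,.0545); d=X[0]-X[1]
        print(k,X.mean(0),np.linalg.norm(d[:2]),np.degrees(np.arctan2(d[1],d[0])))
# tester top face: scene corners, z=.124
uv=(np.array([(308,74),(245,122),(297,160),(352,110)])+.5)/6-.5+np.array((290,80))
X=plane(s,uv,.124);print(X,X.mean(0))
uv=(np.array([(213,165),(333,170),(333,243),(215,240)])+.5)/7-.5+np.array((115,230))
X=plane(t,uv,.124);print(X,X.mean(0))
for c,P,o,k in ((t,[(162,211),(487,210)],(115,230),7),(s,[(190,322),(371,173)],(290,80),6)):
    X=plane(c,(np.array(P)+.5)/k-.5+np.array(o),.06);d=X[1]-X[0];print('holes',X,X.mean(0),np.linalg.norm(d),np.degrees(np.arctan2(d[1],d[0])))
print(plane(t,[(263.5,206),(270,283)],.06))
```

```text
a [ 0.4968 -0.1672  0.0545] 0.012809821935127905 123.20412549554197
a [ 0.4956 -0.1679  0.0545] 0.0126445864826824 127.05497405582992
b [ 0.5293 -0.1599  0.0545] 0.012780537678979234 108.97319318313863
b [ 0.5282 -0.1604  0.0545] 0.013030399034667904 112.6146808963355
c [ 0.5594 -0.1518  0.0545] 0.012666962367128316 110.62598114535629
c [ 0.5577 -0.1523  0.0545] 0.01299804874162516 110.7921344748703
[[0.4944 0.2393 0.124 ]
 [0.4946 0.2067 0.124 ]
 [0.5188 0.206  0.124 ]
 [0.5163 0.2371 0.124 ]] [0.506  0.2223 0.124 ]
[[0.5171 0.2407 0.124 ]
 [0.5163 0.2059 0.124 ]
 [0.4956 0.205  0.124 ]
 [0.4958 0.239  0.124 ]] [0.5062 0.2226 0.124 ]
holes [[0.5062 0.2735 0.06  ]
 [0.5086 0.1733 0.06  ]] [0.5074 0.2234 0.06  ] 0.1001648613273598 -88.66875609852622
holes [[0.5075 0.1732 0.06  ]
 [0.5048 0.2733 0.06  ]] [0.5061 0.2233 0.06  ] 0.10017434168741063 91.55369371433112
[[ 0.6262  0.0067  0.06  ]
 [ 0.4624 -0.0098  0.06  ]]
```

```bash
python3 -m inch '0.03 0.04 0 0.04; 0.03 0.04 0 0.04; 0.03 0.04 0 0.04; 0.03 0.04 0 0.04; 0.03 0.04 0 0.04; 0.03 0.04 0 0.04; 0.03 0.04 0 0.04; 0.03 0.04 0 0.04; 0.03 0.04 0 0.04; 0.03 0.04 0 0.026' 58 20; python3 -m inch '0.02 0.03 0 0; 0.02 0.03 0 0; 0.01 0.005 0 0; 0 0 -0.01 0; 0 0 0 0'
python3 - <<'E'
from h import *
np.set_printoptions(precision=4,suppress=True)
s=arm.get_state(); print(s['clock'],s['ee_pos'],s['q'])
w=cam('wrist','w1'); 
print(proj(w,[(.4962,-.1675,.0545),(.5287,-.160,.0545),(.5585,-.152,.0545)]))
E
```

```text
clock: 1.35
ee_pos: [0.4458, -0.2319, 0.1801]
tcp_rot: [0.0, 0.887, -0.461, 0.0]
contact_force: [0.1, 0.1, -0.1]
finger_gap: 0.0547
clock: 1.85
ee_pos: [0.4936, -0.1689, 0.1679]
tcp_rot: [0.0, 0.887, -0.462, -0.002]
contact_force: [0.3, -0.1, 0.0]
finger_gap: 0.0545
1.85 [ 0.4936 -0.1689  0.1679] [-0.5469 -0.0442  1.8922 -0.0005  1.2969  0.4137]
[[285.1858 197.7918]
 [296.773  169.6813]
 [307.0202 142.1064]]
```

View pics/w1.png

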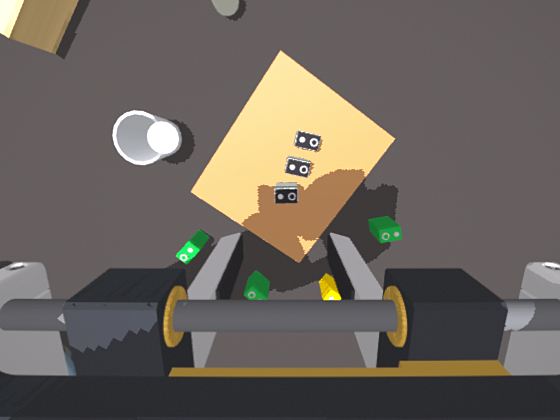

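Run:
```python
from h import *
w=cam('wrist'); crop(w,260,120,330,215,8,'w1c')
```

```text
(no output)
```

View pics/w1c.png

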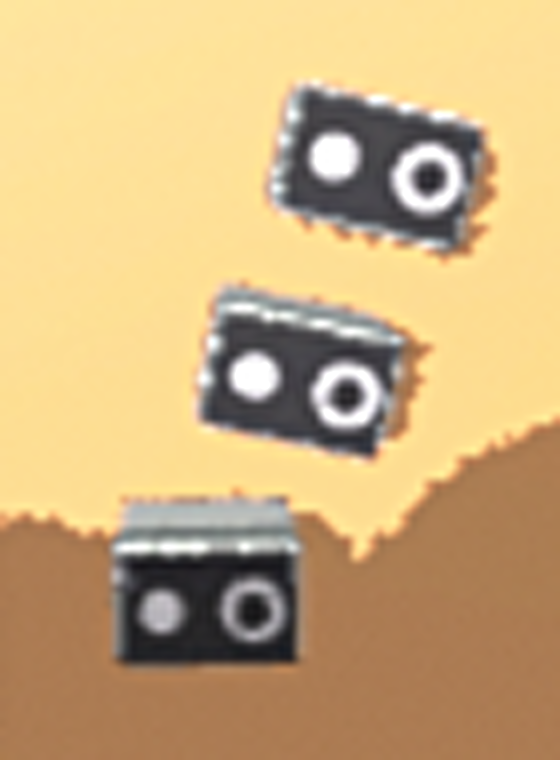

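Run:
```python
from h import *
np.set_printoptions(precision=4,suppress=True)
w=cam('wrist')
for k,P in {'a':[(161,611),(254,610)],'b':[(254,375),(346,396)],'c':[(334,155),(427,179)]}.items():
    X=plane(w,(np.array(P)+.5)/8-.5+np.array((260,120)),.0545);d=X[0]-X[1]
    print(k,X.mean(0),np.linalg.norm(d),np.degrees(np.arctan2(d[1],d[0])))
s=arm.get_state(); print(s['ee_pos'],s['tcp_rot'])
```

```text
a [ 0.4984 -0.1674  0.0545] 0.012838215642742202 125.50660758777039
b [ 0.531  -0.1599  0.0545] 0.012753199916857291 112.09181203139114
c [ 0.5605 -0.152   0.0545] 0.012711022637103523 110.82231191996335
[ 0.4941 -0.1697  0.1694] [ 0.0001  0.8865 -0.4627 -0.0004]
```

```bash
python3 -m inch '0.0035 0.001 -0.04 0; 0 0 -0.04 0; 0 0 -0.04 0; 0 0 -0.02 0; 0 0 -0.015 0; 0 0 0 0; 0 0 0 0'
python3 - <<'E'
from h import *
w=cam('wrist','w2'); s=cam('scene'); crop(s,130,150,290,290,5,'s2b'); st=arm.get_state(); print(st['ee_pos'],st['contact_force'])
E
```

```text
clock: 2.7
ee_pos: [0.4991, -0.1685, 0.0158]
tcp_rot: [0.0, 0.887, -0.462, 0.001]
contact_force: [-0.2, -0.8, 1.2]
finger_gap: 0.0544
[ 0.49968151 -0.16863803  0.01649413] [ 0.28757237 -0.06584221 -0.05444039]
```

View pics/w2.png

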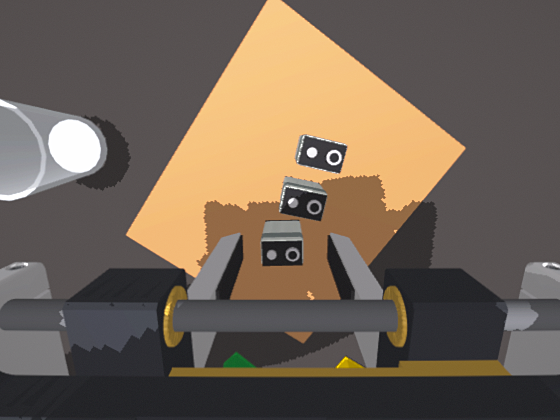

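View pics/s2b.png

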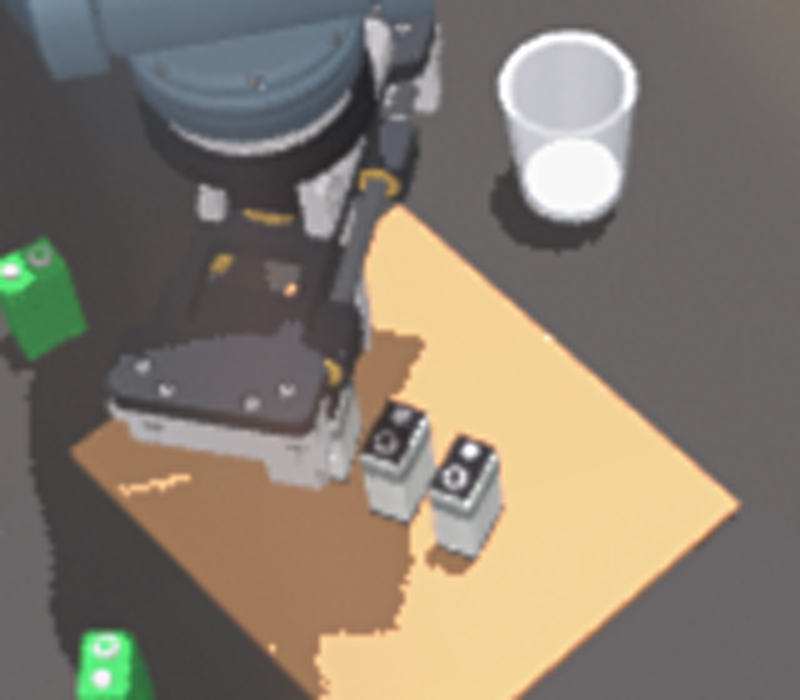

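Run:
```python
from h import *
np.set_printoptions(precision=4,suppress=True)
w=cam('wrist'); st=arm.get_state(); p=np.array(st['ee_pos']); print(p)
print(proj(w,[(p[0],p[1],.0545),(p[0],p[1],.006)])); crop(w,250,120,360,275,5,'w2c')
```

```text
[ 0.4996 -0.1685  0.0164]
[[284.593  254.2606]
 [284.4002 229.4971]]
```

View pics/w2c.png

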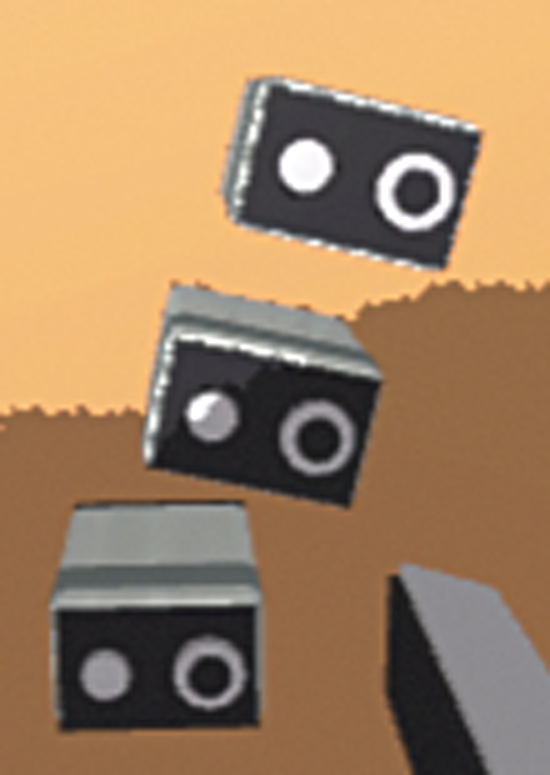

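```bash
python3 - <<'E'
from h import *
np.set_printoptions(precision=4,suppress=True)
w=cam('wrist')
for k,P in {'a':[(105,674),(210,674)],'b':[(212,416),(317,438)],'c':[(306,165),(415,192)]}.items():
    X=plane(w,(np.array(P)+.5)/5-.5+np.array((250,120)),.0545);d=X[0]-X[1]
    print(k,X.mean(0),np.linalg.norm(d),np.degrees(np.arctan2(d[1],d[0])))
E
python3 -m inch '0 0 0 0; 0 0 0 0; 0 0 0 0; 0 0 0 0; 0 0 0 0; 0 0 0 0' 20 12
python3 - <<'E'
from h import *
w=cam('wrist','w3'); crop(w,250,120,360,275,5,'w3c'); st=arm.get_state(); print(st['ee_pos'],st['contact_force'],st['finger_gap'])
E
```

```text
a [ 0.4983 -0.1667  0.0545] 0.01273159066883126 124.8859038030524
b [ 0.5307 -0.1593  0.0545] 0.012526859197464602 112.81711377291266
c [ 0.56   -0.1514  0.0545] 0.01262450481823516 111.35471100405442
clock: 3.5
ee_pos: [0.4984, -0.1676, 0.0148]
tcp_rot: [-0.0, 0.887, -0.462, -0.0]
contact_force: [-0.5, -0.0, -0.2]
finger_gap: 0.0264
[ 0.49844084 -0.16762771  0.01481371] [-0.27248672  0.30658829  0.75815783] 0.02620159224230129
```

View pics/w3c.png

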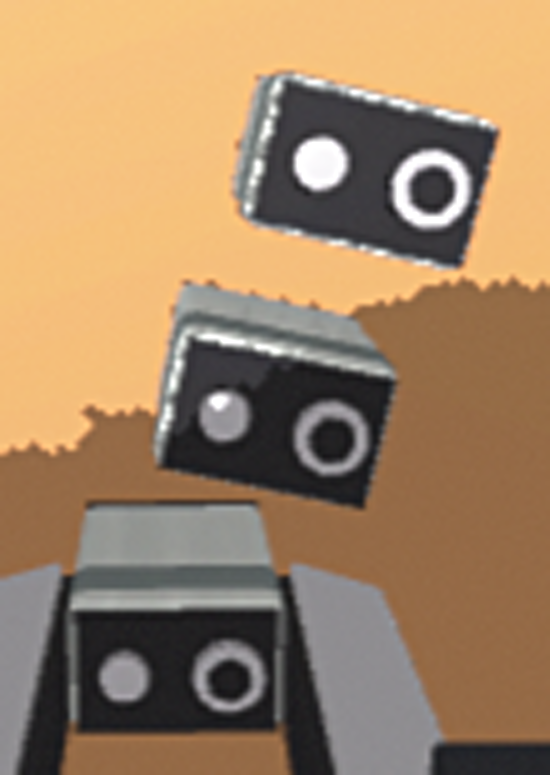

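Run:
```python
from h import *
np.set_printoptions(precision=4,suppress=True)
w=cam('wrist');R={}
for k,P in {'a':[(124.5,677),(229,677)],'b':[(224,416),(332,438)],'c':[(321,163),(432,189)]}.items():
    X=plane(w,(np.array(P)+.5)/5-.5+np.array((250,120)),.0545);d=X[0]-X[1];R[k]=X.mean(0)
    print(k,X.mean(0),np.linalg.norm(d),np.degrees(np.arctan2(d[1],d[0])))
th=np.radians(112-90); ax=np.array([np.cos(th),np.sin(th)])
print('move a',R['b'][:2]-.018*ax-R['a'][:2])
print('move c',R['b'][:2]+.018*ax-R['c'][:2])
```

```text
a [ 0.4988 -0.1676  0.0545] 0.01255342927569259 124.9619912214965
b [ 0.5308 -0.1595  0.0545] 0.012738089447779368 113.18928469897294
c [ 0.5601 -0.1517  0.0545] 0.012674948877763346 112.09471851785027
move a [0.0153 0.0014]
move c [-0.0126 -0.0011]
```

```bash
python3 -m inch '0 0 0 -0.06; 0 0 0 -0.06; 0 0 0 -0.06; 0 0.0004 0 -0.038; 0.003 0.0002 0 0; 0.003 0.0002 0 0; 0.003 0.0002 0 0; 0.002 0.0002 0 0; 0.002 0.0002 0 0; 0.002 0 0 0'; python3 -m inch '0 0 0 0; 0 0 0 0'
python3 - <<'E'
from h import *
w=cam('wrist','w4'); crop(w,230,130,350,275,5,'w4c'); st=arm.get_state(); print(st['ee_pos'],st['contact_force'],st['finger_gap'])
E
```

```text
clock: 4.6
ee_pos: [0.5135, -0.1662, 0.0148]
tcp_rot: [0.0, 0.832, -0.555, -0.0]
contact_force: [-1.5, 0.4, 2.5]
finger_gap: 0.0266
clock: 4.8
ee_pos: [0.5137, -0.1663, 0.0148]
tcp_rot: [-0.0, 0.832, -0.556, 0.0]
contact_force: [0.3, -0.2, 0.9]
finger_gap: 0.0265
[ 0.51365865 -0.16628974  0.01479764] [0.20508239 1.1792517  0.19022652] 0.026423887935017976
```

View pics/w4c.png

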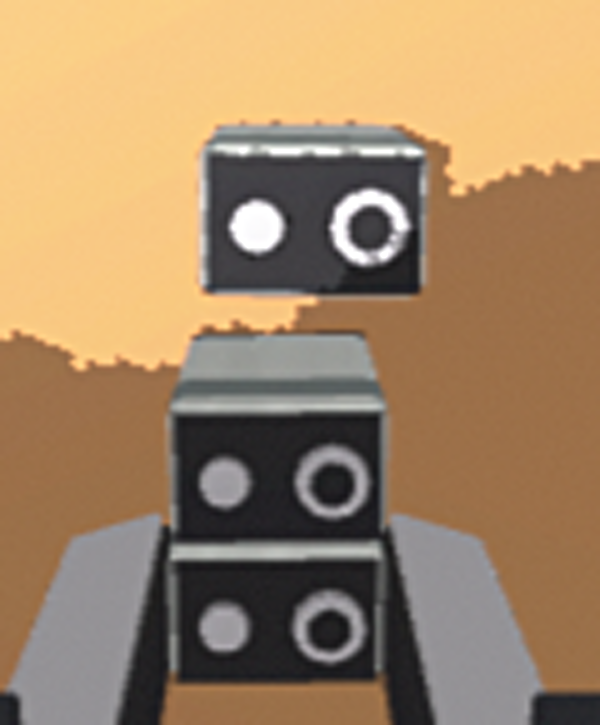

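Run:
```python
from h import *
np.set_printoptions(precision=4,suppress=True)
w=cam('wrist');R={}
for k,P in {'a':[(223.5,628),(330,628)],'b':[(223,482),(332,482)],'c':[(256.5,227),(369,227)]}.items():
    X=plane(w,(np.array(P)+.5)/5-.5+np.array((230,130)),.0545);d=X[0]-X[1];R[k]=X.mean(0)
    print(k,X.mean(0),np.linalg.norm(d),np.degrees(np.arctan2(d[1],d[0])))
th=np.radians(112.5-90); ax=np.array([np.cos(th),np.sin(th)]);ay=np.array([-ax[1],ax[0]])
for k in 'ac': d=(R[k]-R['b'])[:2]; print(k,d@ax,d@ay)
st=arm.get_state(); print(st['ee_pos'],'to c',(R['c']-R['a'])[:2],'c move',R['b'][:2]+.0178*ax-R['c'][:2])
```

```text
a [ 0.5139 -0.1663  0.0545] 0.012794827251637808 112.46115742058792
b [ 0.5309 -0.1594  0.0545] 0.012764111640125943 112.46681394005057
c [ 0.56   -0.1516  0.0545] 0.012625158951969 112.48029798663796
a -0.018347400467148122 9.040455201804064e-05
c 0.029924109236190898 -0.003956483365063358
[ 0.5136 -0.1663  0.0148] to c [0.0461 0.0147] c move [-0.0127 -0.001 ]
```

```bash
python3 -m inch '0 0 0 0; 0 0 0 0; 0 0 0 0; 0 0 0.02 0; 0 0 0.03 0; 0 0 0.02 0; 0.015 0.005 0 0; 0.016 0.005 0 0; 0.015 0.0045 0 0; 0 0 0 0' 55; python3 -m inch '0 0 0 0'
python3 - <<'E'
from h import *
w=cam('wrist','w5'); crop(w,230,130,350,275,5,'w5c'); st=arm.get_state(); print(st['ee_pos'],st['contact_force'],st['finger_gap']); p=np.array(st['ee_pos']); print((proj(w,[(p[0],p[1],.0545)])-[230,130]+.5)*5-.5)
E
```

```text
clock: 5.9
ee_pos: [0.5604, -0.1515, 0.0849]
tcp_rot: [-0.0, 0.832, -0.555, 0.0]
contact_force: [-0.5, -0.5, 0.9]
finger_gap: 0.0515
clock: 6.0
ee_pos: [0.5589, -0.1516, 0.0844]
tcp_rot: [0.0, 0.832, -0.555, -0.0]
contact_force: [0.8, 0.2, -0.3]
finger_gap: 0.0518
[ 0.55871308 -0.15171641  0.08440471] [-0.22920071 -0.57998682 -0.5292299 ] 0.051817128535193394
[[275.5084255  464.58227468]]
```

View pics/w5.png

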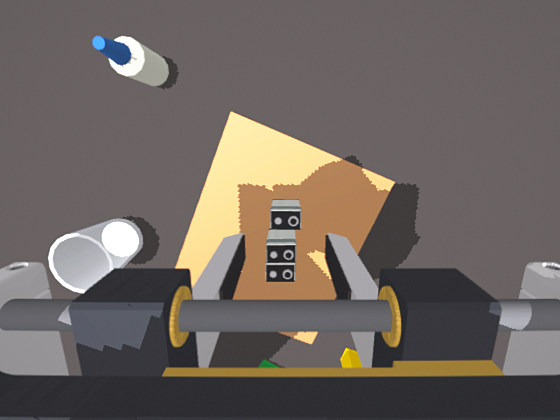

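View pics/w5c.png

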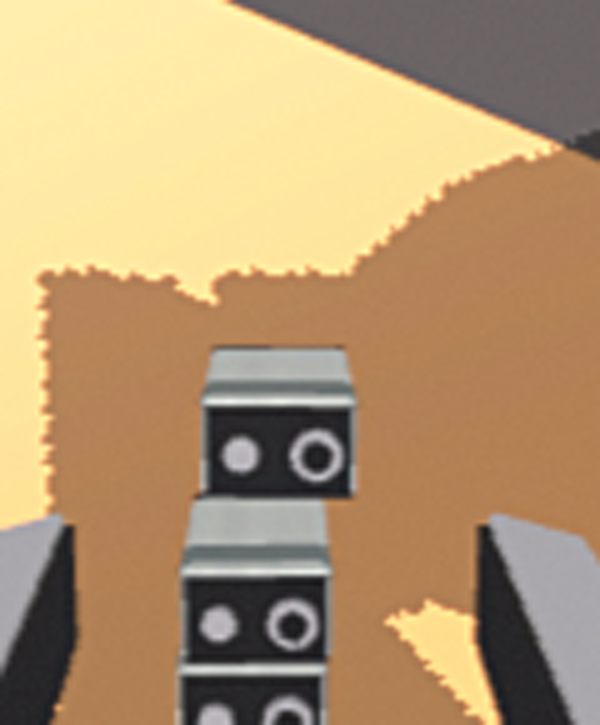

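```bash
python3 -m inch '0.001 0.0005 -0.02 0; 0 0 -0.03 0; 0 0 -0.02 0; 0 0 0 0; 0 0 0 0'; python3 -m inch '0 0 0 0; 0 0 0 0; 0 0 0 0; 0 0 0 0; 0 0 0 0; 0 0 0 0' 20 12
python3 - <<'E'
from h import *
w=cam('wrist','w6'); crop(w,230,160,350,305,5,'w6c'); st=arm.get_state(); print(st['ee_pos'],st['contact_force'],st['finger_gap']); p=np.array(st['ee_pos']); print((proj(w,[(p[0],p[1],.0545)])-[230,160]+.5)*5-.5)
E
```

```text
clock: 6.55
ee_pos: [0.56, -0.1515, 0.015]
tcp_rot: [0.0, 0.831, -0.556, -0.0]
contact_force: [0.1, 0.2, 0.2]
finger_gap: 0.052
clock: 7.15
ee_pos: [0.561, -0.1515, 0.0156]
tcp_rot: [-0.0, 0.832, -0.556, 0.001]
contact_force: [-0.9, 1.1, 4.9]
finger_gap: 0.0258
[ 0.56097124 -0.15147546  0.01554541] [-0.75925697  0.60278659  6.75564645] 0.026512779288040945
[[275.97593685 476.83479045]]
```

View pics/w6c.png

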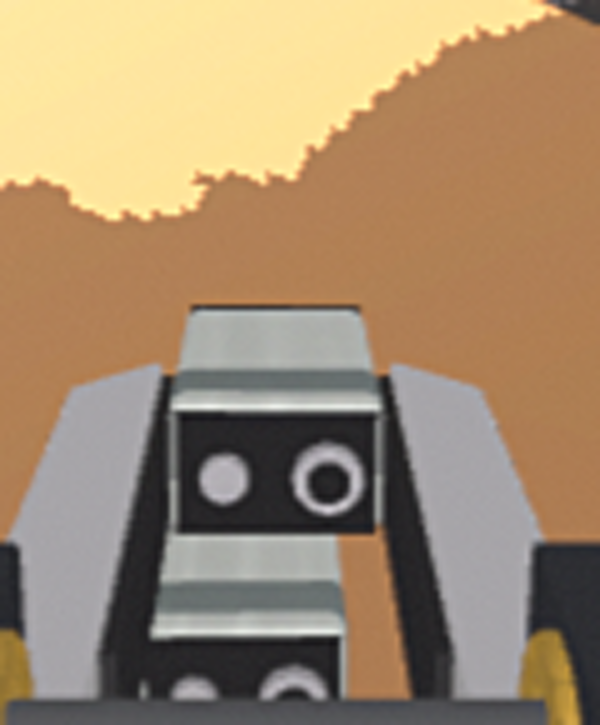

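```bash
python3 -m inch '-0.0007 0.0017 0 0; -0.0007 0.0017 0 0; -0.002 -0.0008 0 0; -0.002 -0.0008 0 0; -0.002 -0.0008 0 0; -0.002 -0.0008 0 0; -0.002 -0.0008 0 0; -0.0014 -0.0007 0 0; 0 0 0 0; 0 0 0 0'
python3 - <<'E'
from h import *
w=cam('wrist','w7'); crop(w,230,160,350,305,5,'w7c'); st=arm.get_state(); print(st['ee_pos'],st['contact_force'],st['finger_gap']);
s=cam('scene');crop(s,150,180,270,280,6,'s7')
E
```

```text
clock: 8.2
ee_pos: [0.5477, -0.1527, 0.015]
tcp_rot: [-0.0, 0.831, -0.556, 0.0]
contact_force: [1.8, -0.4, 5.4]
finger_gap: 0.0263
[ 0.54771943 -0.15270544  0.0149999 ] [ 2.4435568  -0.26770194  5.93660538] 0.02600099940402892
```

View pics/w7c.png

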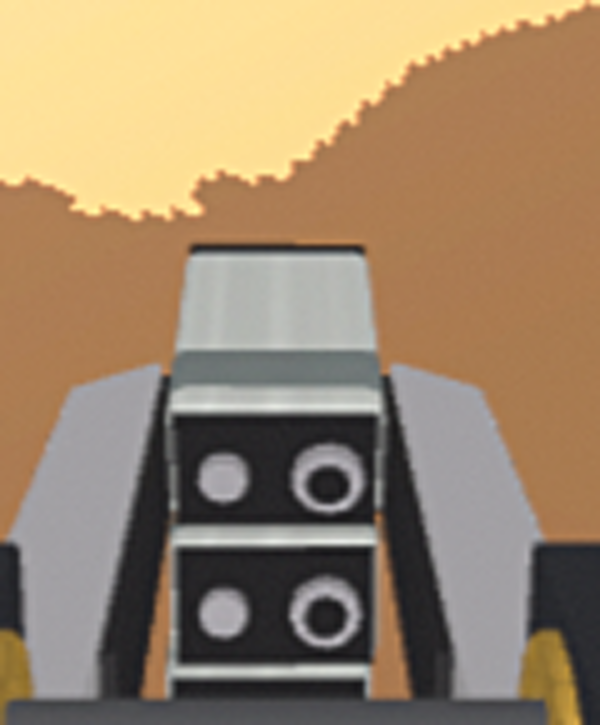

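View pics/s7.png

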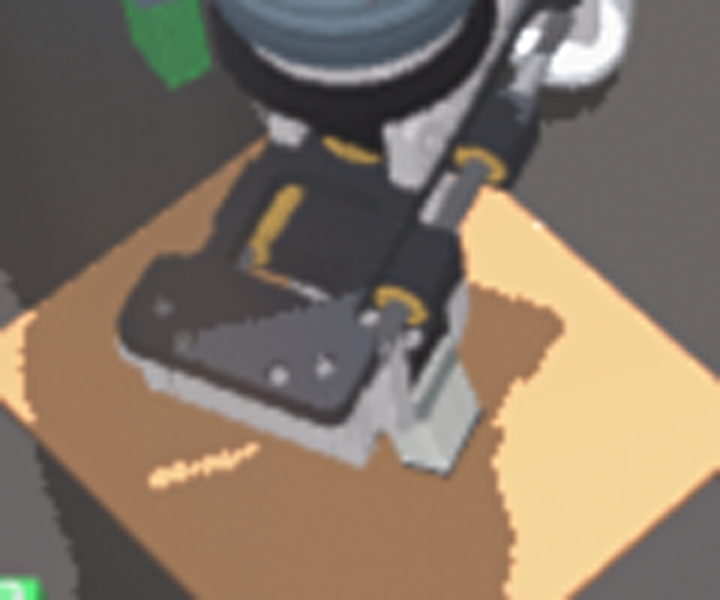

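Run:
```python
from h import *
np.set_printoptions(precision=4,suppress=True)
w=cam('wrist')
f=lambda p,o: np.array(p,float)/5+np.array(o)-.4
th=np.radians(22.5); ax=np.array([np.cos(th),np.sin(th)])
for z in (.006,.010): print('far foot now',z,plane(w,[f((278,246),(230,160))],z)[0,:2]@ax)
for z in (.0515,.049): print('far top now',z,plane(w,[f((276,386),(230,160))],z)[0,:2]@ax)
print('b mid',plane(w,[f((275,615),(230,160))],.0545)[0,:2]@ax,'c mid',plane(w,[f((276,480),(230,160))],.0545)[0,:2]@ax)
print(np.array(arm.get_state()['ee_pos'])[:2]@ax)
```

```text
far foot now 0.006 0.46434241128627013
far foot now 0.01 0.46534201238813394
far top now 0.0515 0.45832394785865616
far top now 0.049 0.4574406265175136
b mid 0.42955497173782076 c mid 0.4474382041671503
0.44760445726706644
```

```bash
python3 -m inch '0 0 0 0; 0 0 0 0; 0 0 0 0; 0 0 0 0; 0 0 0 0' 50
python3 - <<'E'
from h import *
w=cam('wrist','w8'); crop(w,230,160,350,305,5,'w8c'); st=arm.get_state(); print(st['ee_pos'],st['contact_force'],st['finger_gap']);
p=np.array(st['ee_pos']); print((proj(w,[(p[0],p[1],.0545)])-[230,160]+.5)*5-.5)
E
```

```text
clock: 8.85
ee_pos: [0.5472, -0.1524, 0.0144]
tcp_rot: [0.0, 0.832, -0.556, -0.001]
contact_force: [-0.3, -0.3, 0.4]
finger_gap: 0.047
[ 0.54730523 -0.15239661  0.01449223] [ 0.78658028 -0.35255813 -0.33172278] 0.04688970668935794
[[276.28424177 480.42977565]]
```

View pics/w8c.png

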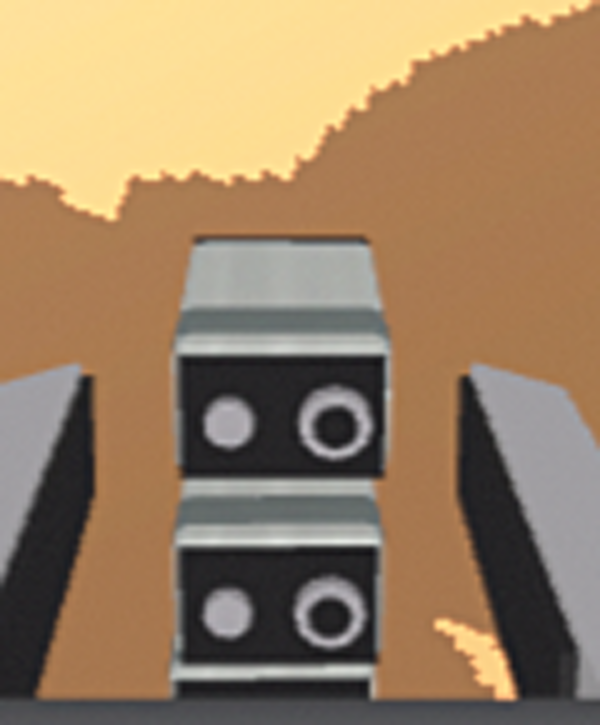

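```bash
python3 -m inch '0.003 0.0015 -0.002 0; 0.003 0.001 -0.001 0; 0 0 0 0; 0 0 0 0';  python3 -m inch '0 0 0 0; 0 0 0 0; 0 0 0 0; 0 0 0 0; 0 0 0 0; 0 0 0.0005 0; 0 0 0.0005 0; 0 0 0 0; 0 0 0 0' 20 20
python3 - <<'E'
from h import *
w=cam('wrist','w9'); crop(w,230,160,350,305,5,'w9c'); st=arm.get_state(); print(st['ee_pos'],st['contact_force'],st['finger_gap']);
p=np.array(st['ee_pos']); print((proj(w,[(p[0],p[1],.0545)])-[230,160]+.5)*5-.5)
E
```

```text
clock: 9.3
ee_pos: [0.5537, -0.15, 0.0117]
tcp_rot: [0.0, 0.832, -0.555, -0.0]
contact_force: [0.7, 0.3, 0.7]
finger_gap: 0.0467
clock: 10.2
ee_pos: [0.5536, -0.15, 0.0127]
tcp_rot: [-0.0, 0.831, -0.556, -0.0]
contact_force: [-0.1, 0.9, 0.0]
finger_gap: 0.0263
[ 0.55357154 -0.15003389  0.01273384] [ 0.04517344  1.14546683 -0.95007488] 0.026118564564999877
[[275.70858994 486.51299593]]
```

View pics/w9c.png

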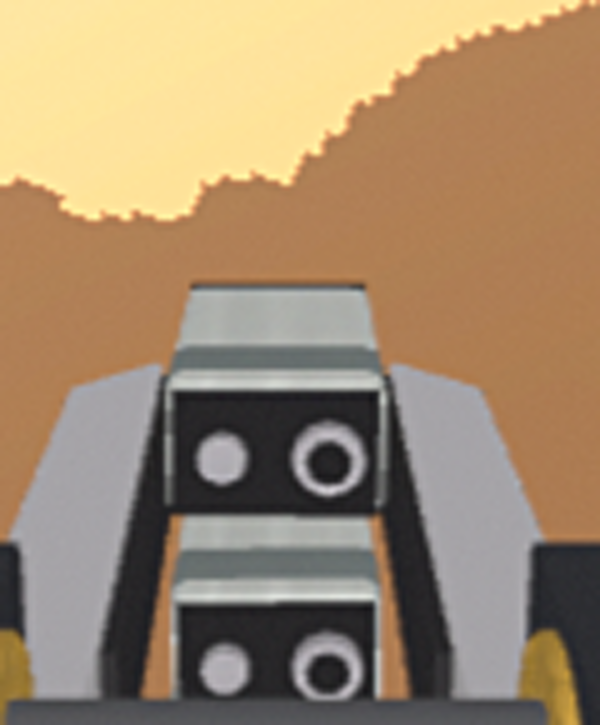

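Run:
```python
from h import *
w=cam('wrist')
f=lambda p,o: np.array(p,float)/5+np.array(o)-.4
th=np.radians(22.5); ax=np.array([np.cos(th),np.sin(th)]); ay=np.array([-ax[1],ax[0]])
b=plane(w,[f((275.5,669),(230,160))],.0545)[0,:2]; c=plane(w,[f((275,460),(230,160))],.0555)[0,:2]
print((c-b)@ax,(c-b)@ay)
for z in (.007,): print('far foot',plane(w,[f((278,285),(230,160))],z)[0,:2]@ax-b@ax)
print('far top',plane(w,[f((276,372),(230,160))],.0525)[0,:2]@ax-b@ax)
```

```text
0.027898439833350424 5.0178266292389506e-05
far foot 0.03573427987294642
far top 0.03776570109996613
```

```bash
python3 -m inch '-0.0019 -0.0008 0 0; -0.0019 -0.0008 0 0; -0.0019 -0.0008 0 0; -0.0019 -0.0008 0 0; -0.0016 -0.0006 0 0; 0 0 0 0; 0 0 0 0'
python3 - <<'E'
from h import *
w=cam('wrist','w10'); crop(w,230,160,350,305,5,'w10c'); st=arm.get_state(); print(st['ee_pos'],st['contact_force'],st['finger_gap']);
E
```

```text
clock: 11.0
ee_pos: [0.5444, -0.1539, 0.0128]
tcp_rot: [-0.0, 0.831, -0.556, 0.0]
contact_force: [0.6, 0.5, -1.2]
finger_gap: 0.0266
[ 0.54445041 -0.1538352   0.01279022] [ 0.56929122 -0.43323938 -0.46094138] 0.025845560053111515
```

View pics/w10c.png

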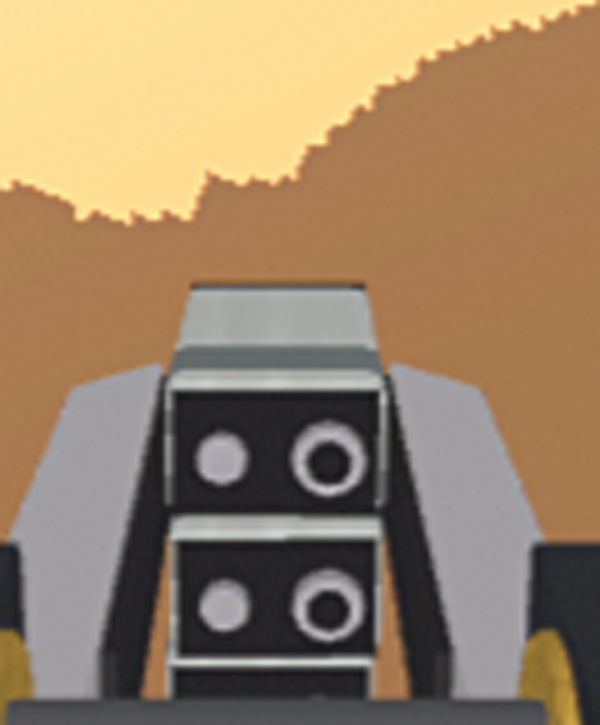

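```bash
python3 -m inch '-0.0007 -0.0003 0 0; 0 0 -0.0005 0; 0 0 0 0; 0 0 0 0'; python3 -m inch '0 0 0 0; 0 0 0 0; 0 0 0 0; 0 0 0 0; 0 0 0.03 0; 0 0 0.04 0; -0.0375 -0.0155 0.02 0; -0.0375 -0.0155 0 0; 0 0 0 0; 0 0 0 0' 50
python3 - <<'E'
from h import *
w=cam('wrist','w11'); crop(w,230,110,350,255,5,'w11c'); st=arm.get_state(); print(st['ee_pos'],st['contact_force'],st['finger_gap']);
E
```

```text
clock: 11.45
ee_pos: [0.5439, -0.1542, 0.0124]
tcp_rot: [-0.0, 0.832, -0.556, 0.0]
contact_force: [0.7, 0.7, 0.5]
finger_gap: 0.0263
clock: 12.45
ee_pos: [0.4685, -0.1854, 0.1024]
tcp_rot: [-0.0, 0.831, -0.556, 0.0]
contact_force: [0.2, -0.0, -0.7]
finger_gap: 0.047
[ 0.46903098 -0.18517414  0.10234185] [ 0.97665497  0.27104569 -0.15827922] 0.04662313820875539
```

View pics/w11c.png

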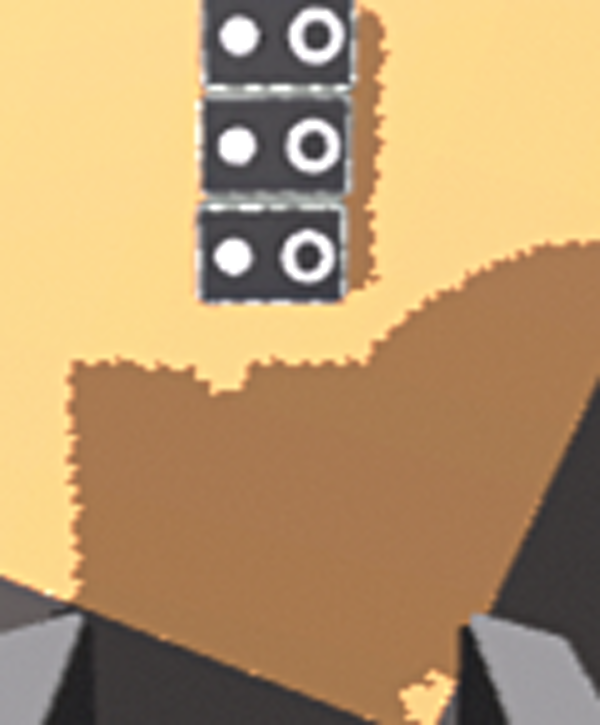

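Run:
```python
from h import *
np.set_printoptions(precision=4,suppress=True)
w=cam('wrist');R={}
for k,P in {'a':[(233.5,258),(308,257)],'b':[(237,147),(313.5,146)],'c':[(239,37),(316,36)]}.items():
    X=plane(w,np.array(P)/5+np.array((230,110))-.4,.0545);d=X[0]-X[1];R[k]=X.mean(0)
    print(k,R[k],np.linalg.norm(d),np.degrees(np.arctan2(d[1],d[0])))
th=np.radians(23); ax=np.array([np.cos(th),np.sin(th)]); ay=np.array([-ax[1],ax[0]])
for k in 'ac': d=(R[k]-R['b'])[:2];print(k,d@ax,d@ay)
s=cam('scene'); crop(s,150,180,270,280,6,'s11'); t=cam('top'); crop(t,310,220,370,290,8,'t11')
```

```text
a [ 0.5138 -0.1658  0.0545] 0.01265661540366124 113.22051143874427
b [ 0.5311 -0.1595  0.0545] 0.012770880313221095 113.19173913712737
c [ 0.5475 -0.1531  0.0545] 0.012638847479520399 113.17880040751584
a -0.01836531030812899 0.0009383238019961792
c 0.017596126481907805 -0.0005358800069653328
```

View pics/s11.png

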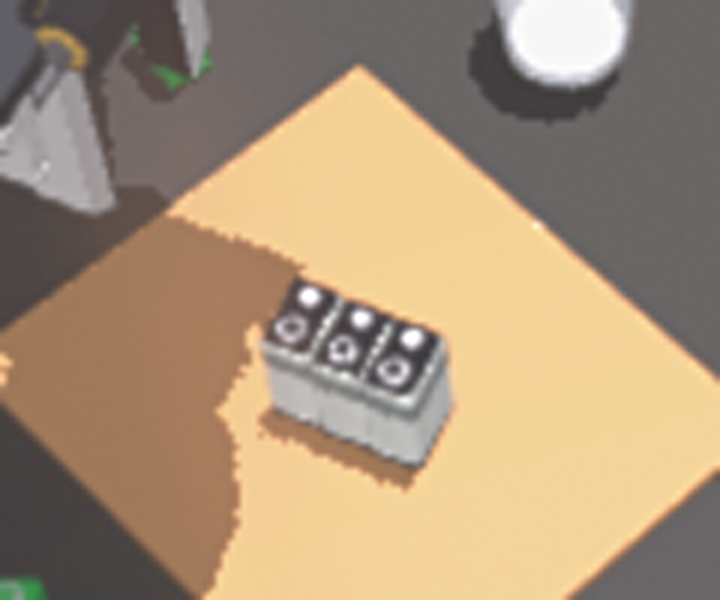

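View pics/t11.png

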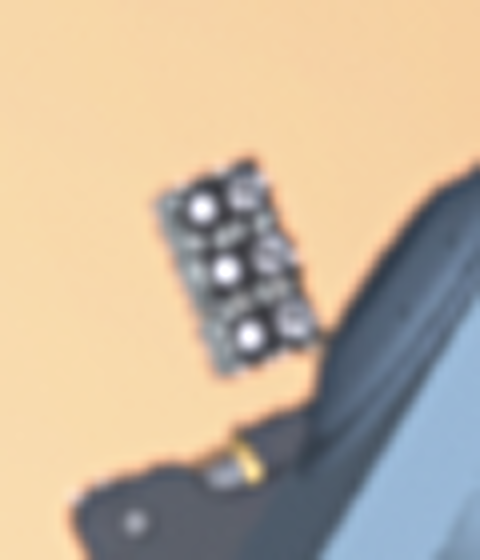

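```bash
python3 -m inch '0 0 0.04 0; 0 0 0.04 0; 0 0.02 0.02 -0.04; 0 0.045 0 -0.08; 0 0.045 0 -0.08; 0 0.045 0 -0.08; 0 0.045 0 -0.08; 0 0.045 0 -0.008; 0 0.045 0 0; 0 0.045 0 0' 60; python3 -m inch '0 0.045 0 0; 0 0.03 0 0; 0 0 0 0; 0 0 0 0'
python3 - <<'E'
from h import *
w=cam('wrist','w12'); st=arm.get_state(); print(st['ee_pos'],st['contact_force'],st['finger_gap'],st['tcp_rot'],st['q']);
E
```

```text
clock: 13.65
ee_pos: [0.4687, 0.1524, 0.2023]
tcp_rot: [-0.0, 0.716, -0.698, 0.0]
contact_force: [0.5, 1.0, -0.2]
finger_gap: 0.0565
clock: 14.05
ee_pos: [0.4686, 0.2256, 0.2019]
tcp_rot: [0.0, 0.717, -0.697, -0.0]
contact_force: [0.6, -0.3, -0.4]
finger_gap: 0.0563
[0.4687127  0.22484649 0.2019187 ] [-0.26457333 -0.11714833  0.20677992] 0.05666621706623855 [ 3.84840575e-04  7.16052886e-01 -6.98045925e-01 -5.07950657e-05] [ 2.29153098e-01 -8.21429700e-02  1.86462318e+00 -3.36560384e-04
  1.35981560e+00  1.77455364e+00]
```

View pics/w12.png

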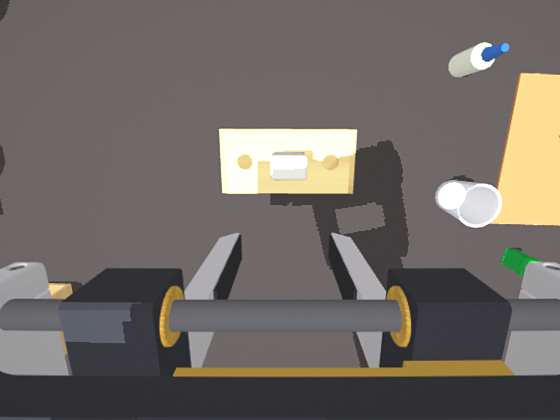

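Run:
```python
from h import *
w=cam('wrist'); crop(w,210,120,370,205,5,'w12c')
```

```text
(no output)
```

View pics/w12c.png

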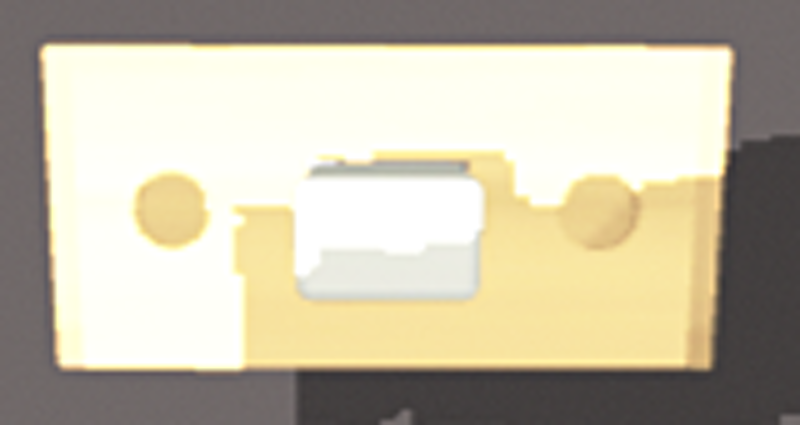

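Run:
```python
from h import *
np.set_printoptions(precision=4,suppress=True)
w=cam('wrist'); print('cam',-w['R'].T@w['t'])
X=plane(w,np.array([(296,174),(482,176),(478,300),(297,299)])/5+np.array((210,120))-.4,.124);print(X,X.mean(0))
X=plane(w,np.array([(171,210),(599,212)])/5+np.array((210,120))-.4,.06);print(X,X.mean(0))
print(arm.get_state()['ee_pos'])
```

```text
cam [0.539  0.2263 0.4066]
[[0.5209 0.2408 0.124 ]
 [0.5214 0.2056 0.124 ]
 [0.4978 0.2054 0.124 ]
 [0.4972 0.2403 0.124 ]] [0.5093 0.223  0.124 ]
[[0.5079 0.2731 0.06  ]
 [0.5098 0.1732 0.06  ]] [0.5088 0.2232 0.06  ]
[0.4689 0.2241 0.2021]
```

```bash
python3 -m inch '0.02 -0.001 0 0; 0.0195 0 0 0; 0 0 -0.04 0; 0 0 -0.04 0; 0 0 -0.03 0; 0 0 -0.018 0; 0 0 0 0; 0 0 0 0'
python3 - <<'E'
from h import *
w=cam('wrist','w13'); st=arm.get_state(); p=st['ee_pos'];print(p,st['contact_force'],st['finger_gap'],proj(w,[(p[0],p[1],.124)]))
E
```

```text
clock: 15.0
ee_pos: [0.5088, 0.2231, 0.0748]
tcp_rot: [-0.0, 0.715, -0.699, 0.0]
contact_force: [0.5, -0.2, 0.3]
finger_gap: 0.0566
[0.50943384 0.22348713 0.07572508] [ 0.81683033 -0.65066317  0.99205544] 0.05626248401410145 [[284.38141969 260.94895783]]
```

View pics/w13.png

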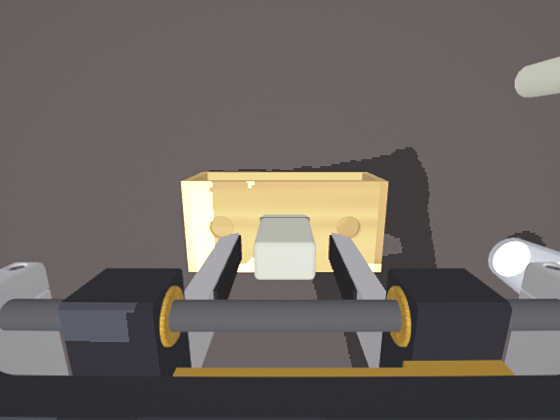

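```bash
python3 -m inch '0 0 0 0; 0 0 0 0; 0 0 0 0; 0 0 0 0; 0 0 0 0; 0 0 0 0' 20 30;  python3 -m inch '0 0 0.005 0; 0 0 0.01 0; 0 0 0.015 0; 0 0 0.02 0; 0 0 0.02 0; 0 0 0.02 0; 0 0 0 0; 0 0 0 0; 0 0 0 0'
python3 - <<'E'
from h import *
w=cam('wrist','w14'); st=arm.get_state(); p=st['ee_pos'];print(p,st['contact_force'],st['finger_gap'])
s=cam('scene'); crop(s,270,30,400,170,4,'s14')
E
```

```text
clock: 15.65
ee_pos: [0.5088, 0.224, 0.0751]
tcp_rot: [-0.001, 0.716, -0.698, 0.0]
contact_force: [-0.7, -1.5, 5.8]
finger_gap: 0.0356
clock: 16.55
ee_pos: [0.5071, 0.2237, 0.163]
tcp_rot: [0.001, 0.716, -0.698, -0.001]
contact_force: [-0.3, 0.8, -1.7]
finger_gap: 0.0357
[0.50712549 0.22362693 0.16281029] [-0.35639362 -0.02022587 -0.26963199] 0.03587870076952338
```

View pics/w14.png

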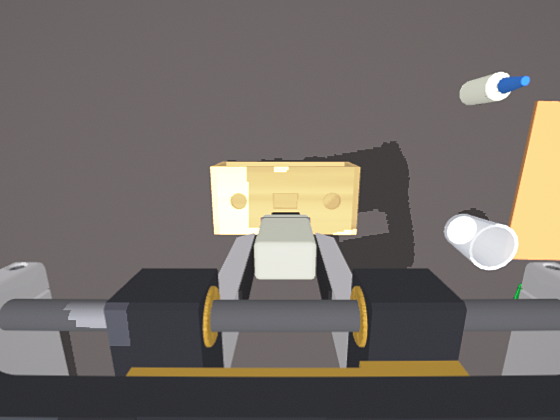

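View pics/s14.png

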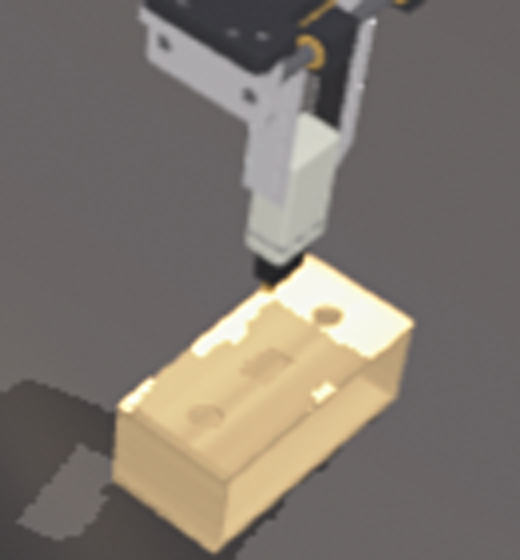

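```bash
python3 -m inch '0 -0.02 0.01 0; 0.003 -0.04 0 0.05; 0.003 -0.045 0 0.05; 0.003 -0.045 0 0.05; 0.003 -0.045 0 0.05; 0.003 -0.045 0 0.05; 0.003 -0.045 0 0.05; 0.003 -0.045 0 0.05; 0.002 -0.03 0 0.022; 0.001 -0.023 0 0'; python3 -m inch '0 0 0 0; 0 0 0 0; 0 0 0 0'
python3 - <<'E'
from h import *
w=cam('wrist','w15'); st=arm.get_state(); p=st['ee_pos'];print(p,st['contact_force'],st['finger_gap'],st['tcp_rot'])
s=cam('scene'); crop(s,150,150,270,290,4,'s15'); t=cam('top'); crop(t,280,190,400,300,5,'t15')
E
```

```text
clock: 17.65
ee_pos: [0.5315, -0.1611, 0.1733]
tcp_rot: [0.0, 0.832, -0.555, -0.001]
contact_force: [-0.7, -0.5, -0.4]
finger_gap: 0.0358
clock: 17.95
ee_pos: [0.5319, -0.1579, 0.1737]
tcp_rot: [-0.0, 0.833, -0.553, -0.001]
contact_force: [-0.5, -0.3, -1.3]
finger_gap: 0.0355
[ 0.53204685 -0.15787685  0.17392542] [-0.00620976 -0.17562938 -1.16815933] 0.03593747594751861 [-8.29235131e-05  8.33002924e-01 -5.53268449e-01 -3.80896134e-04]
```

View pics/w15.png

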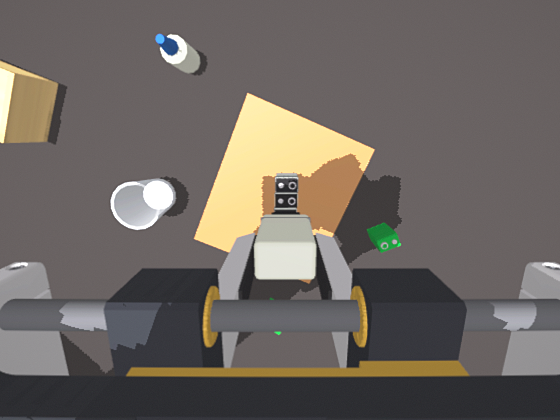

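View pics/s15.png

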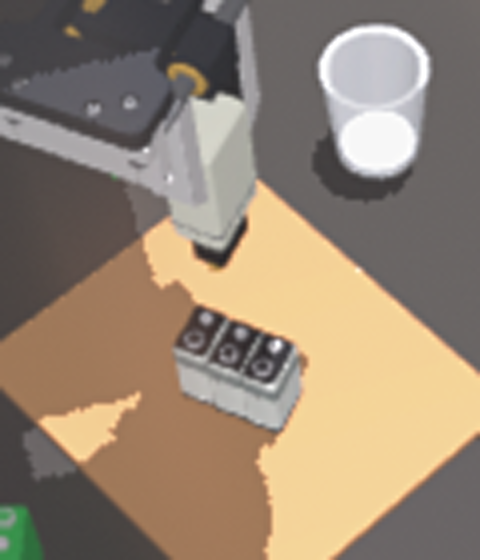

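```bash
python3 -m inch '-0.0005 -0.001 -0.02 0; 0 0 -0.02 0; 0 0 -0.01 0; 0 0 -0.008 0; 0 0 0 0; 0 0 0 0; 0 0 0 0'
python3 - <<'E'
from h import *
np.set_printoptions(precision=4,suppress=True)
w=cam('wrist','w16'); st=arm.get_state(); p=np.array(st['ee_pos']);print(p,st['contact_force'],st['finger_gap'])
crop(w,235,140,335,280,5,'w16c')
s=cam('scene'); crop(s,170,170,260,270,6,'s16'); 
o=np.array((170,170)); T=p-[0,0,.045]
th=np.radians(112.7); ay=np.array([np.cos(th),np.sin(th),0])
print('tips scene',(proj(s,[T+.00635*ay,T-.00635*ay])-o+.5)*6-.5)
E
```

```text
clock: 18.8
ee_pos: [0.5324, -0.1605, 0.1173]
tcp_rot: [-0.0, 0.833, -0.554, 0.001]
contact_force: [0.3, 0.4, -1.0]
finger_gap: 0.0361
[ 0.5323 -0.1605  0.1173] [ 0.1526 -0.1619 -1.2578] 0.03580571439282878
tips scene [[244.739  354.734 ]
 [226.2444 387.3031]]
```

View pics/w16c.png

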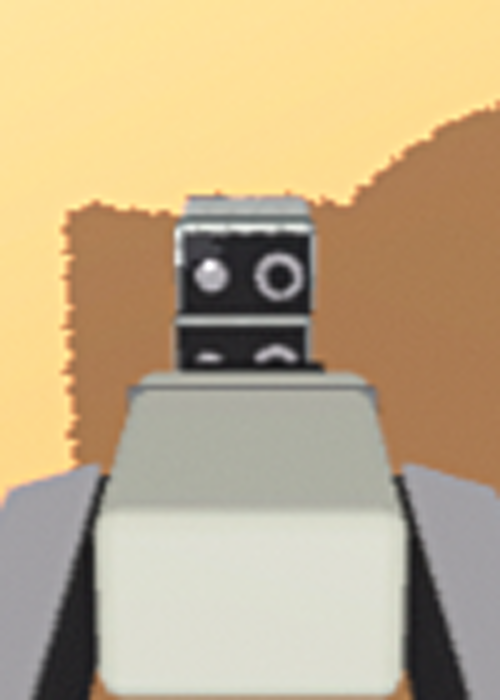

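View pics/s16.png

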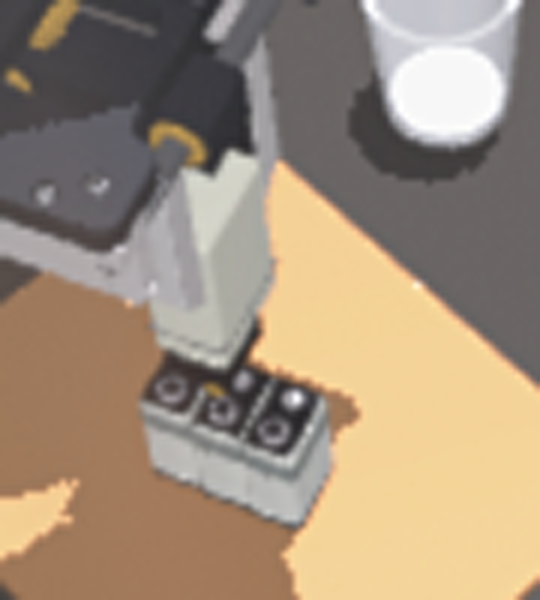

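Run:
```python
from h import *
np.set_printoptions(precision=4,suppress=True)
s=cam('scene'); w=cam('wrist'); o=np.array((170,170))
g=lambda p,z: plane(s,[np.array(p)/6+o-5/12],z)[0]
th=np.radians(22.7); ax=np.array([np.cos(th),np.sin(th)]); ay=np.array([-ax[1],ax[0]])
st,so=g((243,381),.0545),g((221,411),.0545); b=(st+so)/2; print('b',b,st-so, np.linalg.norm(st-so))
tip=g((213,388),.0725); d=(tip-b)[:2]; print('tip',tip,d@ax,d@ay)
X=plane(w,np.array([(211,275),(279,276)])/5+np.array((235,140))-.4,.0545).mean(0); print('c wrist',X)
# tester top face in wrist z=.117+.019+.032
p=np.array(arm.get_state()['ee_pos']); zt=p[2]+.049
Y=plane(w,np.array([(98,508),(406,508),(400,695),(104,695)])/5+np.array((235,140))-.4,zt); print('tester top',Y,Y.mean(0)); Yb=Y.mean(0)[:2]
B=X[:2]-.0178*ax; print('p',p,'b est',B,'rel',(B-Yb)@ax,(B-Yb)@ay, 'tcp rel',(B-p[:2])@ax,(B-p[:2])@ay)
```

```text
b [ 0.5291 -0.1611  0.0545] [-0.0035  0.012   0.    ] 0.01251196464916756
tip [ 0.5323 -0.1695  0.0725] -0.0002469819730420385 -0.008919422059675905
c wrist [ 0.5473 -0.153   0.0545]
tester top [[ 0.537  -0.1397  0.1658]
 [ 0.5503 -0.1716  0.1658]
 [ 0.5291 -0.1804  0.1658]
 [ 0.5158 -0.1487  0.1658]] [ 0.5331 -0.1601  0.1658]
p [ 0.532  -0.1603  0.1168] b est [ 0.5309 -0.1599] rel -0.00192207146259811 0.0010483630205681065 tcp rel -0.0008617399055197584 0.0008657050188157834
```

```bash
python3 -m inch '-0.0012 0.0003 -0.005 0; 0 0 -0.005 0; 0 0 -0.003 0; 0 0 -0.002 0; 0 0 0 0; 0 0 0 0'; python3 -m inch '0 0 -0.001 0; 0 0 -0.001 0; 0 0 0 0; 0 0 0 0; 0 0 0 0'
python3 - <<'E'
from h import *
st=arm.get_state(); print(st['ee_pos'],st['contact_force']); s=cam('scene'); crop(s,170,170,260,270,6,'s17'); w=cam('wrist','w17')
E
```

```text
clock: 19.6
ee_pos: [0.5306, -0.1599, 0.1013]
tcp_rot: [0.0, 0.833, -0.554, 0.0]
contact_force: [-0.0, -0.0, -0.7]
finger_gap: 0.0355
clock: 20.1
ee_pos: [0.5307, -0.1599, 0.0995]
tcp_rot: [-0.0, 0.833, -0.554, 0.0]
contact_force: [0.2, 0.1, -0.2]
finger_gap: 0.0358
[ 0.53067399 -0.15994937  0.09950795] [ 0.24853451  0.13372649 -0.23256799]
```

View pics/s17.png

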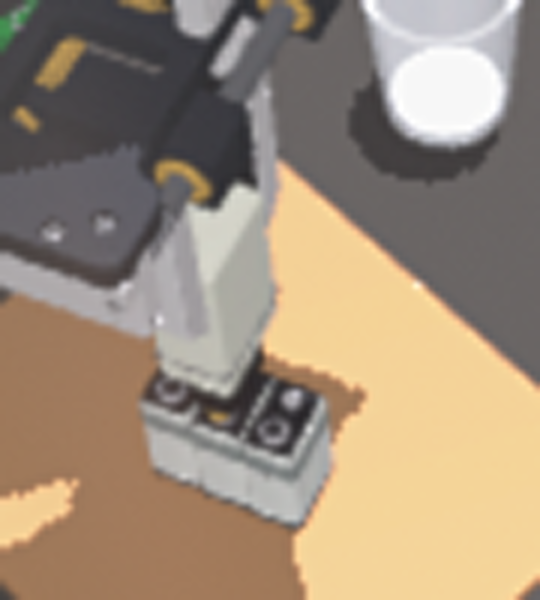

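```bash
python3 -m inch '0 0 -0.001 0; 0 0 -0.001 0; 0 0 0 0; 0 0 0 0'; python3 -m inch '0 0 -0.001 0; 0 0 0 0; 0 0 0 0; 0 0 0 0; 0 0 0 0'
python3 - <<'E'
from h import *
for i in range(6):
    st=arm.get_state(); print(st['clock'],st['ee_pos'],st['contact_force'],st['finger_gap']); s=cam('scene')
crop(s,170,170,260,270,6,'s18'); w=cam('wrist','w18')
E
```

```text
clock: 20.6
ee_pos: [0.5307, -0.16, 0.0976]
tcp_rot: [-0.0, 0.833, -0.554, 0.0]
contact_force: [-0.3, 0.7, 2.1]
finger_gap: 0.0357
clock: 21.1
ee_pos: [0.5307, -0.16, 0.0965]
tcp_rot: [-0.0, 0.833, -0.554, 0.0]
contact_force: [-1.1, -0.3, 4.1]
finger_gap: 0.0358
21.1 [ 0.53069783 -0.15997425  0.09645166] [-1.06134386 -0.26928907  4.10745394] 0.03578471967933717
21.15 [ 0.5306541  -0.15992742  0.09640558] [ 1.22984068 -0.35579385  3.12694227] 0.035871647774472305
21.2 [ 0.53068394 -0.15996916  0.09642795] [-0.48414682  0.15521914  4.67383825] 0.035612218843345346
21.25 [ 0.53065015 -0.15996299  0.09638953] [-0.47007192  0.17307932  3.507618  ] 0.035749727116359396
21.3 [ 0.53064039 -0.15996387  0.09637772] [ 0.02989172 -0.30704932  4.01831242] 0.035957058371852084
21.35 [ 0.53063386 -0.1599572   0.09635147] [-0.48719201 -0.50227829  4.36074545] 0.035618350196537654
```

View pics/s18.png

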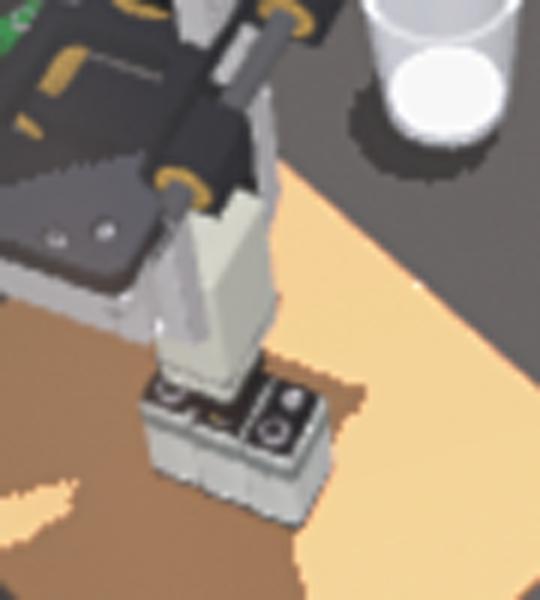

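View pics/w18.png

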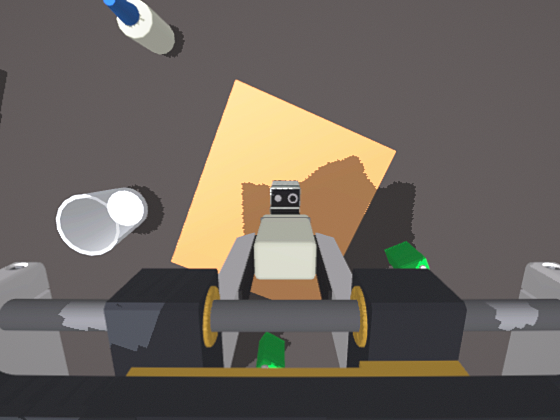

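```bash
python3 -m inch '0 0 0 0; 0 0 0 0; 0 0 0 0; 0 0 0 0; 0 0 0 0; 0 0 0 0; 0 0 0 0; 0 0 0 0'
python3 - <<'E'
from workcell import arm
s=arm.get_state(); print(s['clock'],s['ee_pos'],s['contact_force'],s['finger_gap'])
print(arm.hand_in())
E
```

```text
clock: 22.25
ee_pos: [0.5306, -0.1599, 0.0963]
tcp_rot: [0.0, 0.833, -0.554, 0.0]
contact_force: [1.2, -2.1, 4.2]
finger_gap: 0.0355
22.25 [ 0.53055513 -0.15991126  0.09630738] [ 1.16250987 -2.14315631  4.17094175] 0.035498575970296195
the job is handed in; nothing more can be done
None
```

I closed up the three batteries, took the tester out of the rack and set it upright on the middle battery. I handed in at 22.3 s, still gripping the tester. The hand-in gives no verdict, so the results below are my own last checks.

**Row of batteries:** The wrist camera put the outer two 18.4 mm and 17.6 mm from the middle one. They were level within 1 mm and parallel within about 0.1°, and all three were upright. I took that before fetching the tester; the scene view with the tester pressed on still showed the row closed up.

**Tester:** The visible brass pin sat on the middle battery's socket. The tool was within about 0.5 mm of the battery's measured position. The force on the tool settled around 4 N upward; with the tester's weight that is about 5 N on the battery, so the pins should be roughly 3 mm in. The pin travel is worked out from force and height, not seen directly.

**What went wrong or disagreed:**
- **Tilted battery:** The +x battery tilted about 0.15 rad on my first slide because the gripper was pressing it onto the board. I let go, it stood back up, and I gripped it again slightly lifted and slid it home.
- **Camera offset:** The wrist and fixed cameras disagreed by about 2 mm in x. I relied mainly on the wrist view, and the scene view agreed at contact.
- **Side force:** The last reading before hand-in showed a side force of about 2 N; earlier readings were mostly under 1 N.

The beaker, dropper bottle and magnifying glass were not touched.

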